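# Hold the braid gauge open at its mark

### The job

On the shop counter stands a sprung gauge for measuring braid. Swing its small locking lever right up and leave it up, then pull the rod out by its upright wooden grip until the pointer is in line with the brass mark, and finish still gripping the rod there, steady, against its spring: do not let go. Do not shift the brass mark, and leave everything else on the counter where it is.

Things in the scene. Friction and masses are not known exactly. Their poses are not given: they have to be found in the camera images.
- gauge: braid gauge fixed to the counter. Origin on the counter under the rod's axis; z up; the rod comes out along its -x, axis 75 mm up at y = 0; lever and mark on its -y side. Wooden base x -180..120, y -90..30, 12 mm thick; aluminium head x 6..56, y -46..34, 100 mm high; behind it a round barrel 38 mm across to x = 140; steel bar for the mark x -185..-95, y -71..-53, 22 mm high (mm)
- pull_rod: sprung telescoping rod with a wooden end block 14 (x) x 70 (y) x 50 (z) mm, a round upright grip on top. Origin: the block's centre, 75 mm above the counter; axes as the gauge's. Slides along the gauge's x only: at x = -75 mm there when in (the start), up to 110 mm farther out. The spring pulls it in with 5 N at the start plus 0.7 N per 10 mm. The lowered lever's gate blocks it
- grip (a point): middle of the free part of the upright wooden grip on the rod's end: a round post of 20 mm diameter, from 100 mm (the block's top) to 155 mm above the counter; this point is at 130 mm
- pointer (a point): lower edge of the rod's thin steel pointer blade (3 mm thick along x, 8 mm high, lying along y from -35 to -75 mm), 58 mm above the counter; it moves with the rod. Axes as the gauge's
- mark (a point): top of the brass mark, an upright plate 4 mm thick along x, 34 mm wide along y, on a stiff slide on the steel bar beside the rod; its top is 54.5 mm above the counter, just below the pointer's path, at x = -120 to -165 mm in the gauge's frame. Axes as the gauge's; pointer and mark are in line when their x in the gauge's frame agrees
- lever (a joint): the locking lever's angle: 0 rad is down (level, sticking out to the gauge's -y); it grows as the end is raised and stops, right up, at 1.35 rad. It stays where it is left; about 0.6 N at its end moves it; the rod is free from about 0.6 rad
- lever_end (a point): middle of the lever's end: a round black crossbar with flat ends, 30 mm long along the gauge's x, 14 mm diameter. It swings on a 70 mm radius about a pivot along the gauge's x at y = -34 mm, 75 mm above the counter; the crossbar's centre is at x = -3 mm in the gauge's frame
- tape_measure: bystander: a rolled tape measure, 48 mm diameter, 20 mm high; origin under its centre
- button_tin: bystander: a round tin, 52 mm diameter, 36 mm high; origin under its centre
- pen: bystander: a pen lying down, 150 x 10 x 10 mm, along its x; origin under the middle of the barrel
- calculator: bystander: a desk calculator, 150 x 100 x 25 mm; origin under its centre
- terminal: bystander: a card terminal, 160 x 85 x 37 mm; origin under its centre
- tape_dispenser: bystander: a tape dispenser, 130 x 50 x 98 mm; origin under its centre
- card_box: bystander: an open box of index cards, 170 x 85 x 68 mm; origin under its centre

How it is judged:
By the outcome, as a careful person would: the job done as asked, in the order asked, and still so for the second after the job is handed in, while the arm keeps its last pose, push and grip.
It also fails if it takes over 46 s, if anything falls off the work surface, if the arm or the gripper's body presses on something with over 40 N, if the wrist force passes 120 N, or if a joint passes its speed limit or range.

### The arm

A 7-joint arm with a two-finger parallel gripper is mounted at the origin on the work surface. World frame = base frame: x ahead of the robot, y to its left, z up, the work surface at z = 0. Lengths are in m, angles in rad, forces in N, time in s.
With the tool pointing down it reaches from about 0.425 to 0.875 m from the base axis. Payload 8.4 kg.
Tool frame: the origin (TCP) lies midway between the tips of the shut fingers; the grasp point (between the pads) lies 19 mm behind it; z points along the fingers, x is the direction in which the jaws open and shut, and the axes are right-handed (so a half turn about z gives the same grasp; the last joint's range is limited). The gripper opens to 85 mm and grips with 20 to 120 N. Pads are 22 mm wide; open, the fingers measure 114 mm over their backs; the gripper's body (76 mm by 85 mm) begins 54 mm behind the grasp point. The pads swing forward as they close: fully open they stand 13 mm farther back than shut.
Start: joints at [1.019, 0.333, 0.04, 1.465, -0.013, 1.343, -0.059], TCP at [0.284, -0.584, 0.231] pointing down, gripper open.
Joint ranges: [-2.58, 2.58], [-0.38, 2.09], [-1.3, 1.39], [0.25, 2.4], [-1.5, 4.64], [0.08, 2.09], [-2.65, 2.65]. Speed limits (rad/s): [2.22, 2.22, 2.79, 2.79, 3.14, 3.14, 3.14].

### API

Orientations are given as a unit quaternion [w, x, y, z].
In Python, from rig import read_state, cams, job gives the robot as it stands.
- The arm moves only by the shell command python3 -m jog 'ROWS'. ROWS is JSON, a list of rows, each a list of 3 entries, a list of its own where there are three numbers: the finger opening in m, from 0 to 0.0854, then the shift along the tool's x, y, z in m, then the turn, a rotation vector about the tool's x, y, z in rad. In form: [[jaw, [tx, ty, tz], [wx, wy, wz]], ...]. A call has 1 to 12 rows; each row shifts and turns the pose as measured when the row begins, along the tool's axes as they then stand; what a row does not reach is not made up. A row lasts 1/10 s, in which the tool goes at most 50 mm and 8.59 degrees, less where a joint would pass 70% of its speed; a pose out of reach is approached as far as the arm can. A call with a gripper value outside its range is refused whole. The fingers move at their own pace and stop on an object; the grip force is fixed at half the most. Time passes only in rows, so rows that do not move let the fingers close. It gives the time, the measured TCP pose, the force and the opening at its end, in the units of the state.
- read_state(): the state, without advancing time (a new reading comes with each control period).
- cams.grab_frame(name): name is "scene" or "top"; returns the picture (400x640x3 uint8, red, green, blue); there is no depth.
- cams.calibration(name): a dict with "intrinsics" (3x3 intrinsics, pixels), "cam_to_world" (4x4, takes a point from camera to world coordinates). Camera axes: x right, y down, z forward; pixel columns grow to the right and rows downward; lengths in m; the calibration is good to about 2 mm. A picture is of the moment at which its call begins. calibration takes no time and is no camera call.
- job.hand_in(): hands the job in, once; it reports no verdict.
The state is a dict: "t": time; "qpos": joint angles; "dq": joint speeds; "joint_efforts": joint torques, N m; "position": TCP position; "eef_rot": TCP orientation; "wrist_force": force on the tool from outside, world axes, zero at the start; "moment": the same for the moment, N m; "gripper_width": finger opening in m.
Only numpy, scipy, OpenCV 4.12 (cv2) and the standard library are available. Lean on these libraries where they do the work, as an engineer would, in place of code of your own. Each camera call takes 0.05 s, during which the arm holds its last target. There are 200 camera calls.

## Working session

There is one attempt and no reset: what is moved stays moved. The work goes in short steps, Python scripts to look and compute and a shell command to move; the robot and the scene stay as the last step left them, time stands still between calls to the robot, and variables do not carry over. Pictures are saved under pics/ and viewed, about 8 in all and at most 12, crops included, and the job is handed in when it is done.

```bash
mkdir -p pics; python3 - <<'E'
from rig import read_state,cams
import cv2
for n in("scene","top"):
    cv2.imwrite(f"pics/{n}0.png",cams.grab_frame(n)[:,:,::-1])
    c=cams.calibration(n);print(n,c["intrinsics"],c["cam_to_world"])
s=read_state();print(s)
E
```

```text
scene [[364.14052455   0.         317.12712271]
 [  0.         364.14052455 193.32863448]
 [  0.           0.           1.        ]] [[-0.61305061  0.63792594 -0.46606807  0.99130397]
 [ 0.79001284  0.50020124 -0.35451154  0.33017422]
 [ 0.00697572 -0.58553327 -0.81061836  0.83226975]
 [ 0.          0.          0.          1.        ]]
top [[367.39995773   0.         326.3860094 ]
 [  0.         367.39995773 195.13074861]
 [  0.           0.           1.        ]] [[-0.004651   -0.98435891  0.17611332  0.42290453]
 [-0.99980026  0.0080007   0.01831482  0.01115137]
 [-0.01943738 -0.17599296 -0.98419951  1.01066453]
 [ 0.          0.          0.          1.        ]]
{'t': 0.1, 'qpos': array([ 1.0187679 ,  0.33385084,  0.03984437,  1.46619817, -0.01337712,
        1.34330409, -0.05849375]), 'dq': array([-6.65997155e-05,  1.42099850e-03,  1.32816685e-04, -1.04223220e-03,
        1.28393183e-03, -4.62004199e-04, -2.22896391e-04]), 'joint_efforts': array([ 5.58942193e-03, -6.60019684e+01,  1.37120549e+00, -4.06473148e+01,
        1.70016324e-02,  8.97152291e-03,  9.71842894e-06]), 'position': array([ 0.28418286, -0.58411603,  0.23049546]), 'eef_rot': array([-3.47527450e-04,  8.47800239e-01, -5.30315185e-01, -6.61837674e-04]), 'wrist_force': array([ 0.28782669, -0.37870301, -0.55063802]), 'moment': array([ 0.05151017, -0.06599917,  0.01835541]), 'gripper_width': 0.08540872201280454}
```

View pics/scene0.png

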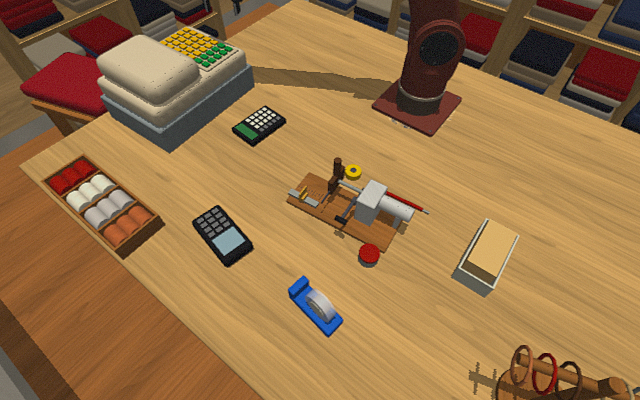

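View pics/top0.png

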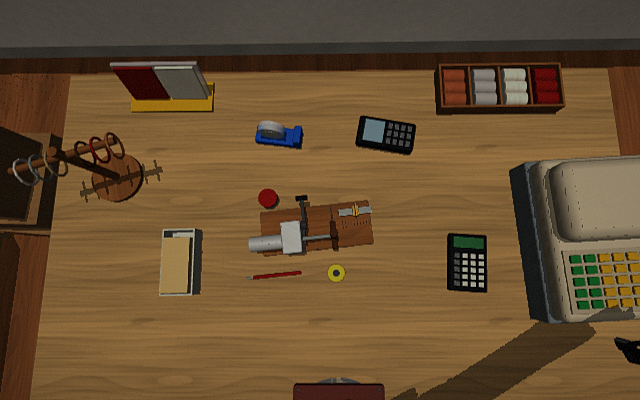

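The gauge stands near pixel (315,230) in the top view, with its rod pointing to image right (world -y). The lever points to image up, away from the robot. I'll enlarge both views.

```bash
python3 - <<'E'
import cv2
a=cv2.imread("pics/top0.png")[185:285,240:400];b=cv2.imread("pics/scene0.png")[145:265,275:435]
cv2.imwrite("pics/topc.png",cv2.resize(a,None,fx=5,fy=5,interpolation=cv2.INTER_CUBIC))
cv2.imwrite("pics/scc.png",cv2.resize(b,None,fx=5,fy=5,interpolation=cv2.INTER_CUBIC))
E
```

```text
(no output)
```

View pics/topc.png

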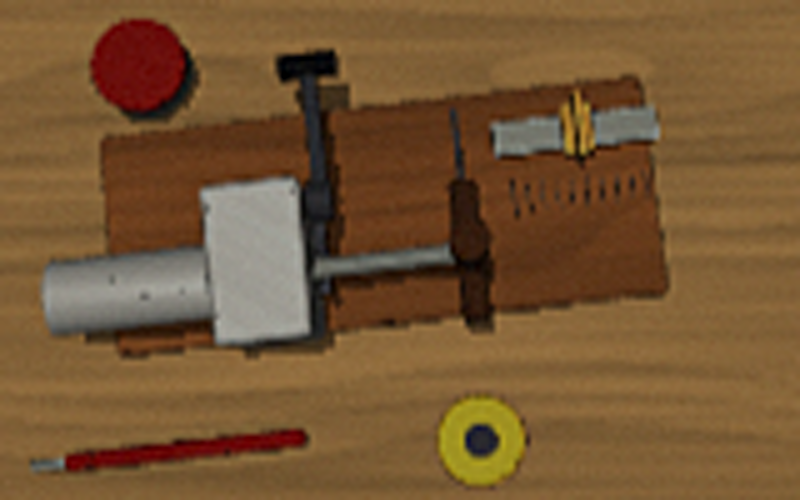

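View pics/scc.png

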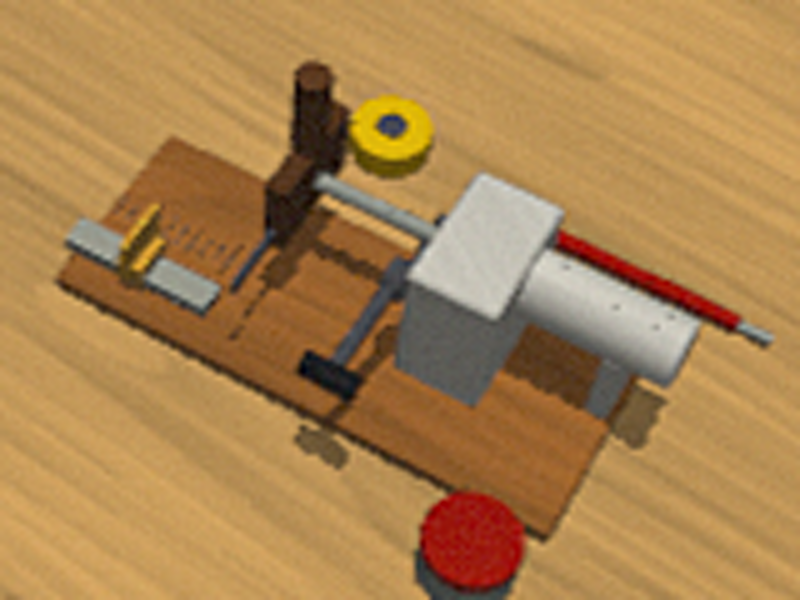

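```bash
cat > h.py <<'E'
import numpy as np
from rig import cams
def proj(n,P):
    c=cams.calibration(n);T=np.linalg.inv(c["cam_to_world"]);q=(T[:3,:3]@np.atleast_2d(P).T+T[:3,3:4]);q=c["intrinsics"]@q
    return (q[:2]/q[2]).T
def g2w(p,G):
    x,y,a=p;c,s=np.cos(a),np.sin(a);G=np.atleast_2d(G)/1000.
    return G@np.array([[c,-s,0],[s,c,0],[0,0,1]]).T+[x,y,0]
OFF={"top":(240,185),"scene":(275,145)}
def full(n,c): return (np.array(c)+.5)/5-.5+OFF[n]
E
python3 - <<'E'
from h import *
from scipy.optimize import least_squares,brentq
D=[("top",-180,-90,12,638,78),("top",-180,30,12,667,293),("top",120,-90,12,102,138),("top",56,-46,100,203,188),("top",6,-46,100,296,178),("top",6,34,100,308,340),("top",56,34,100,217,346),("top",-3,-104,75,308,66),("top",-185,-71,22,655,108),("top",-95,-71,22,492,124),("top",-95,-53,22,499,157),
("top",-75,-75,62,454,112),
("scene",-180,30,12,173,138),("scene",-180,-90,12,60,283),("scene",120,-90,12,545,538),("scene",6,34,100,484,174),("scene",56,34,100,563,213),("scene",56,-46,100,497,316),("scene",6,-46,100,411,275),("scene",-75,0,155,313,75),("scene",-3,-104,75,330,375),("scene",-75,-75,62,235,290),("scene",-95,-71,22,207,310),("scene",-185,-53,22,83,222)]
def r(p,D=D): return np.concatenate([(proj(d[0],g2w(p,d[1:4]))[0]-full(d[0],d[4:])) for d in D])
f=least_squares(r,[.45,.03,1.57],loss="soft_l1");print(f.x,np.degrees(f.x[2]));print(r(f.x).reshape(-1,2).round(1).tolist())
for n in("top","scene"):print(n,least_squares(lambda p:r(p,[d for d in D if d[0]==n]),f.x).x)
p=f.x
for n in ("top","scene"):
  for x in (-120,-130,-140,-150,-160):
    print(n,x,[((proj(n,g2w(p,[x,y,z]))[0]-OFF[n]+.5)*5-.5).round().tolist() for y,z in((-79,54.5),(-45,54.5),(-79,22),(-45,22))])
print("lever",g2w(p,[-3,-104,75]),"grip",g2w(p,[-75,0,130]))
E
```

```text
[0.48013296 0.08567855 1.67696678] 96.08311873896187
[[0.5, -0.8], [0.5, -0.1], [-0.7, -0.5], [-1.1, -0.7], [0.3, -0.9], [1.0, -1.1], [-1.0, 0.0], [0.0, -0.0], [0.2, -0.7], [-0.2, -0.2], [-0.8, -0.3], [-0.2, -0.6], [0.1, -1.6], [-0.8, -1.9], [1.4, -0.6], [-0.4, -1.8], [1.5, -1.4], [0.6, 0.5], [-0.5, -0.3], [0.9, -0.4], [0.2, 0.5], [0.1, -0.7], [-0.2, -0.6], [0.5, -1.8]]
top [0.4789029  0.08535551 1.67633242]
scene [0.48241014 0.08635674 1.68050187]
top -120 [[537.0, 94.0], [545.0, 158.0], [535.0, 103.0], [543.0, 165.0]]
top -130 [[556.0, 92.0], [564.0, 156.0], [553.0, 101.0], [561.0, 163.0]]
top -140 [[575.0, 90.0], [583.0, 154.0], [572.0, 99.0], [579.0, 161.0]]
top -150 [[594.0, 88.0], [602.0, 152.0], [590.0, 97.0], [598.0, 159.0]]
top -160 [[613.0, 86.0], [621.0, 149.0], [608.0, 95.0], [616.0, 157.0]]
scene -120 [[158.0, 262.0], [192.0, 218.0], [159.0, 297.0], [192.0, 254.0]]
scene -130 [[142.0, 254.0], [176.0, 210.0], [143.0, 289.0], [177.0, 246.0]]
scene -140 [[126.0, 246.0], [160.0, 202.0], [127.0, 281.0], [161.0, 238.0]]
scene -150 [[110.0, 238.0], [145.0, 194.0], [112.0, 273.0], [146.0, 230.0]]
scene -160 [[94.0, 230.0], [129.0, 186.0], [97.0, 265.0], [131.0, 222.0]]
lever [[0.58386527 0.09371644 0.075     ]] grip [[0.48808079 0.01110086 0.13      ]]
```

The fit residuals are about 1 px. The lever end is at about (0.584, 0.094, 0.075) and the grip at (0.488, 0.011, 0.13). The gauge's +x axis is at 96.1°, and the mark is near x = -140 mm. I'll move clear of the till first, then turn the tool to line up with the gauge's x.

```bash
python3 -m jog '[[0.0854,[-0.033,-0.016,-0.008],[0,0,0]],[0.0854,[-0.033,-0.016,-0.008],[0,0,0]],[0.0854,[-0.033,-0.016,-0.008],[0,0,0]],[0.0854,[-0.033,-0.016,-0.008],[0,0,0]],[0.06,[-0.033,-0.016,-0.008],[0,0,0]],[0.06,[-0.033,-0.016,-0.008],[0,0,0]],[0.06,[0,0,0],[0,0,0.12]],[0.06,[0,0,0],[0,0,0.12]],[0.06,[0,0,0],[0,0,0.12]],[0.06,[0,0,0],[0,0,0]]]'
cat >> h.py <<'E'
from scipy.spatial.transform import Rotation as Ro
from rig import read_state
P=[0.48013,0.08568,1.67697]
def togo(G,p=P):
    "tool-axis shift and turn to put the TCP at gauge point G(mm), tool x along gauge -/+x, z down"
    s=read_state();q=s["eef_rot"];R=Ro.from_quat([q[1],q[2],q[3],q[0]])
    d=g2w(p,G)[0]-s["position"]
    a=p[2]-np.pi;X=np.array([np.cos(a),np.sin(a),0]);Z=np.array([0,0,-1.])
    T=Ro.from_matrix(np.c_[X,np.cross(Z,X),Z])
    print("t",s["t"],"pos",s["position"].round(4),"gauge",((s["position"]-[p[0],p[1],0])@g2w([0,0,p[2]],np.eye(3)*1000).T*1000).round(1),"F",s["wrist_force"].round(1),"w",round(s["gripper_width"],4))
    print("shift now-axes",(R.inv().apply(d)).round(4),"turn",(R.inv()*T).as_rotvec().round(3),"shift aligned",T.inv().apply(d).round(4))
E
python3 -c "
from h import *
togo([-3,-104,150])"
```

```text
t: 1.1
position: [0.2822, -0.3532, 0.276]
eef_rot: [-0.0, 0.735, -0.678, -0.005]
wrist_force: [-0.2, -0.6, 0.8]
gripper_width: 0.0599
t 1.1 pos [ 0.2822 -0.3532  0.276 ] gauge [-415.4  243.3  276. ] F [-0.2 -0.6  0.8] w 0.0599
shift now-axes [-0.4199 -0.3379  0.1268] turn [ 0.006  0.007 -0.024] shift aligned [-0.4124 -0.3473  0.126 ]
```

```bash
python3 -m jog '[[0.06,[-0.035,-0.029,0],[0.006,0.007,-0.024]],[0.06,[-0.035,-0.029,0],[0,0,0]],[0.06,[-0.035,-0.029,0],[0,0,0]],[0.06,[-0.035,-0.029,0],[0,0,0]],[0.06,[-0.035,-0.029,0],[0,0,0]],[0.06,[-0.035,-0.029,0],[0,0,0]],[0.06,[-0.035,-0.029,0],[0,0,0]],[0.06,[-0.035,-0.029,0],[0,0,0]],[0.06,[-0.035,-0.029,0],[0,0,0]],[0.06,[-0.035,-0.029,0.01],[0,0,0]],[0.06,[-0.03,-0.029,0.02],[0,0,0]],[0.06,[0,0,0],[0,0,0]]]'
python3 -c "
from h import *
togo([-3,-104,150])"
```

```text
t: 2.3
position: [0.5614, 0.0765, 0.2426]
eef_rot: [-0.001, 0.756, -0.654, -0.001]
wrist_force: [-0.9, -0.1, -0.2]
gripper_width: 0.0604
t 2.3 pos [0.5614 0.0765 0.2426] gauge [-17.7 -79.8 242.6] F [-0.9 -0.1 -0.2] w 0.0604
shift now-axes [-0.0134 -0.0247  0.0926] turn [-0.     0.004  0.038] shift aligned [-0.0147 -0.0242  0.0926]
```

```bash
python3 -m jog '[[0.06,[-0.007,-0.012,0.03],[0,0.004,0.038]],[0.06,[-0.007,-0.012,0.03],[0,0,0]],[0.06,[0,0,0.032],[0,0,0]],[0.06,[0,0,0.03],[0,0,0]],[0.06,[0,0,0],[0,0,0]]]'
python3 - <<'E'
from h import *
import cv2
togo([-3,-104,54])
a=cams.grab_frame("top")[165:285,240:400,::-1];b=cams.grab_frame("scene")[145:265,275:435,::-1]
cv2.imwrite("pics/l1.png",cv2.resize(np.hstack([a,b]),None,fx=2.5,fy=2.5,interpolation=cv2.INTER_CUBIC))
E
```

```text
t: 2.8
position: [0.5846, 0.0942, 0.1153]
eef_rot: [0.001, 0.749, -0.662, -0.001]
wrist_force: [-0.3, -0.4, -0.2]
gripper_width: 0.06
t 2.8 pos [0.5846 0.0942 0.1153] gauge [  -2.6 -104.8  115.3] F [-0.3 -0.4 -0.2] w 0.06
shift now-axes [0.0004 0.0007 0.0613] turn [0.002 0.    0.017] shift aligned [0.0004 0.0008 0.0613]
```

View pics/l1.png

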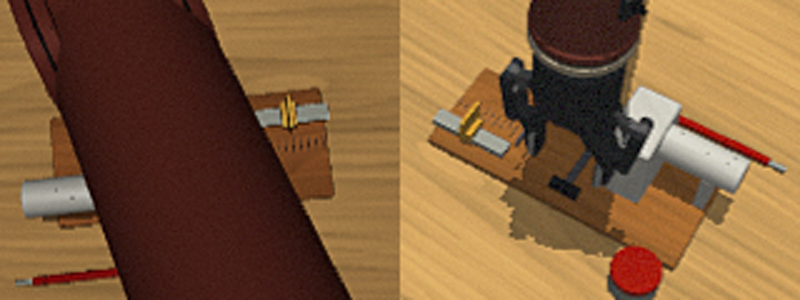

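The picture shows the jaws straddling the black crossbar at crop pixel (565,187), clear of head and tin. I'll descend and pinch the bar's ends.

```bash
python3 -m jog '[[0.06,[0,0,0.02],[0,0,0.017]],[0.06,[0,0,0.02],[0,0,0]],[0.06,[0,0,0.02],[0,0,0]],[0.06,[0,0,0],[0,0,0]],[0.02,[0,0,0],[0,0,0]],[0.02,[0,0,0],[0,0,0]],[0.02,[0,0,0],[0,0,0]],[0.02,[0,0,0],[0,0,0]],[0.02,[0,0,0],[0,0,0]],[0.02,[0,0,0],[0,0,0]]]'
python3 -c "
from h import *
togo([-3,-104,54])"
```

```text
t: 3.9
position: [0.5957, 0.0936, 0.0749]
eef_rot: [-0.008, 0.744, -0.669, 0.009]
wrist_force: [-1.0, -0.6, -1.8]
gripper_width: 0.0268
t 3.9 pos [0.5957 0.0936 0.0749] gauge [  -4.3 -115.8   74.9] F [-1.  -0.6 -1.8] w 0.0268
shift now-axes [-0.0014  0.0122  0.0206] turn [-0.023 -0.002  0.   ] shift aligned [-0.0013  0.0118  0.0209]
```

```bash
python3 - <<'E'
from h import *
import cv2
print(read_state()["qpos"].round(3), read_state()["joint_efforts"].round(1))
b=cams.grab_frame("scene")[150:250,310:430,::-1]
cv2.imwrite("pics/l2.png",cv2.resize(b,None,fx=6,fy=6,interpolation=cv2.INTER_CUBIC))
togo([-3,-104,54])
E
```

```text
[ 0.27   0.425 -0.619  1.751  0.29   1.034 -1.916] [ -0.5 -61.7  -9.7 -36.4   0.1  -0.7   0.1]
t 3.95 pos [0.5957 0.0937 0.0749] gauge [  -4.3 -115.8   74.9] F [-1.8 -1.9 -0.1] w 0.0268
shift now-axes [-0.0013  0.0123  0.0206] turn [-0.023 -0.002  0.   ] shift aligned [-0.0013  0.0118  0.0209]
```

View pics/l2.png

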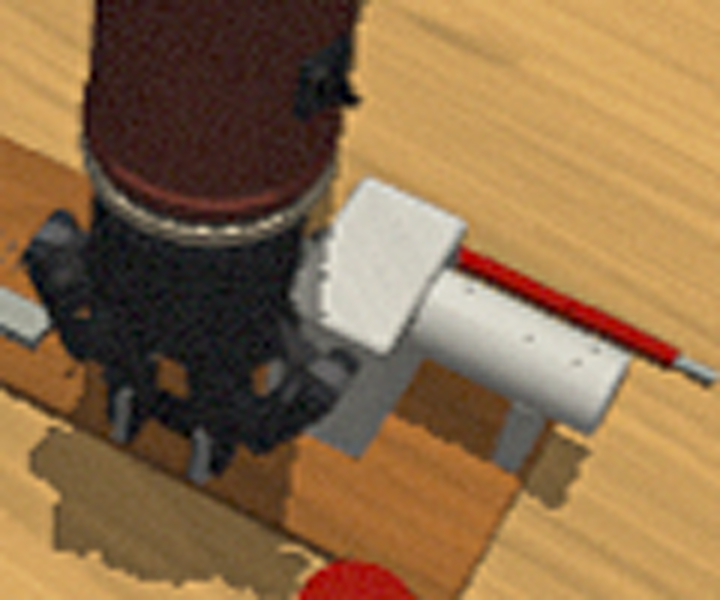

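The fingers (tips at crop (120,400) and (200,455)) have been pushed out and up relative to the plan. I can't tell whether the bar is between them, so I'll open, raise slightly and look.

```bash
python3 -m jog '[[0.06,[0,0,0],[0,0,0]],[0.06,[0,0,0],[0,0,0]],[0.06,[0,0,0],[0,0,0]],[0.06,[0,0,0],[0,0,0]]]'
python3 - <<'E'
from h import *
import cv2
b=cams.grab_frame("scene")[150:250,310:430,::-1]
cv2.imwrite("pics/l3.png",cv2.resize(b,None,fx=6,fy=6,interpolation=cv2.INTER_CUBIC))
togo([-3,-104,54])
E
```

```text
t: 4.35
position: [0.5971, 0.0947, 0.0757]
eef_rot: [-0.009, 0.744, -0.668, 0.009]
wrist_force: [-0.2, -0.5, 0.2]
gripper_width: 0.0601
t 4.4 pos [0.5971 0.0947 0.0757] gauge [  -3.4 -117.3   75.7] F [-0.4 -0.1 -0.2] w 0.06
shift now-axes [-0.0005  0.0138  0.0213] turn [-0.026 -0.001  0.001] shift aligned [-0.0004  0.0133  0.0217]
```

View pics/l3.png

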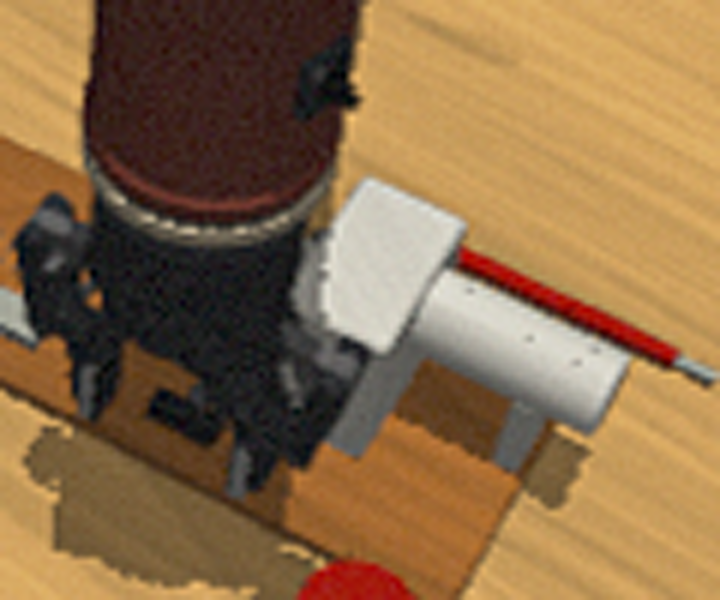

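The lever is still down at crop (185,415) and the fingers still straddle it, so the descent must have gone wrong. I'll re-centre and descend in small checked steps.

```bash
python3 -m jog '[[0.06,[0,0.013,0],[-0.026,0,0]],[0.06,[0,0,0],[0,0,0]]]'; python3 -m jog '[[0.06,[0,0,0.008],[0,0,0]]]';python3 -m jog '[[0.06,[0,0,0.008],[0,0,0]]]'; python3 -m jog '[[0.06,[0,0,0],[0,0,0]]]'
python3 -c "
from h import *
togo([-3,-104,54])"
```

```text
t: 4.6
position: [0.5831, 0.0933, 0.0753]
eef_rot: [0.001, 0.744, -0.668, -0.0]
wrist_force: [-0.5, 0.4, 0.1]
gripper_width: 0.0598
t: 4.7
position: [0.5837, 0.0935, 0.0681]
eef_rot: [0.001, 0.744, -0.668, 0.0]
wrist_force: [0.0, 0.4, 0.3]
gripper_width: 0.0601
t: 4.8
position: [0.5836, 0.0933, 0.0594]
eef_rot: [0.001, 0.744, -0.668, 0.0]
wrist_force: [-0.3, 1.1, 0.3]
gripper_width: 0.0599
t: 4.9
position: [0.5828, 0.0931, 0.0579]
eef_rot: [0.001, 0.744, -0.668, -0.0]
wrist_force: [-0.2, -0.7, 0.5]
gripper_width: 0.0601
t 4.9 pos [0.5828 0.0931 0.0579] gauge [  -3.5 -102.9   57.9] F [-0.2 -0.7  0.5] w 0.0601
shift now-axes [-0.0005 -0.0011  0.0039] turn [ 0.002 -0.001  0.001] shift aligned [-0.0005 -0.0011  0.0039]
```

```bash
python3 -m jog '[[0.045,[0,-0.001,0.002],[0,0,0]],[0.04,[0,0,0],[0,0,0]]]'; for i in 1 2; do python3 -m jog '[[0.034,[0,0,0],[0,0,0]]]';done; python3 -m jog '[[0.029,[0,0,0],[0,0,0]]]';  python3 -m jog '[[0.029,[0,0,0],[0,0,0]]]'
```

```text
t: 5.1
position: [0.5836, 0.0932, 0.0551]
eef_rot: [0.002, 0.744, -0.668, -0.001]
wrist_force: [1.3, 0.6, 0.5]
gripper_width: 0.0399
t: 5.2
position: [0.5838, 0.0933, 0.0551]
eef_rot: [0.001, 0.744, -0.668, -0.001]
wrist_force: [-0.2, -0.3, 0.3]
gripper_width: 0.0344
t: 5.3
position: [0.5838, 0.0933, 0.0552]
eef_rot: [0.001, 0.744, -0.668, -0.001]
wrist_force: [1.1, -0.3, -0.2]
gripper_width: 0.0341
t: 5.4
position: [0.5841, 0.0925, 0.0553]
eef_rot: [0.002, 0.744, -0.668, -0.0]
wrist_force: [0.7, -1.5, -0.5]
gripper_width: 0.0295
t: 5.5
position: [0.5842, 0.0924, 0.0554]
eef_rot: [0.002, 0.744, -0.669, -0.0]
wrist_force: [-1.0, 1.6, -0.8]
gripper_width: 0.0293
```

Contact comes at 29.5 mm on the bar ends, and the earlier hard squeeze must have squirted it out. I'll keep a light pinch and follow the arc.

```bash
python3 -m jog '[[0.0285,[0,0.001,-0.0105],[0,0,0]],[0.0285,[0,0.002,-0.010],[0,0,0]],[0.0285,[0,0.004,-0.0095],[0,0,0]]]'
python3 - <<'E'
from h import *
import cv2
togo([-3,-100.9,74.7])
b=cams.grab_frame("scene")[130:240,310:430,::-1]
cv2.imwrite("pics/l4.png",cv2.resize(b,None,fx=5,fy=5,interpolation=cv2.INTER_CUBIC))
E
```

```text
t: 5.8
position: [0.5759, 0.0914, 0.0854]
eef_rot: [0.003, 0.744, -0.669, -0.001]
wrist_force: [0.5, -1.5, -5.0]
gripper_width: 0.0296
t 5.8 pos [0.5759 0.0914 0.0854] gauge [ -4.5 -95.9  85.4] F [ 0.5 -1.5 -5. ] w 0.0296
shift now-axes [-0.0015 -0.0051  0.0107] turn [ 0.005 -0.002  0.   ] shift aligned [-0.0015 -0.005   0.0107]
```

View pics/l4.png

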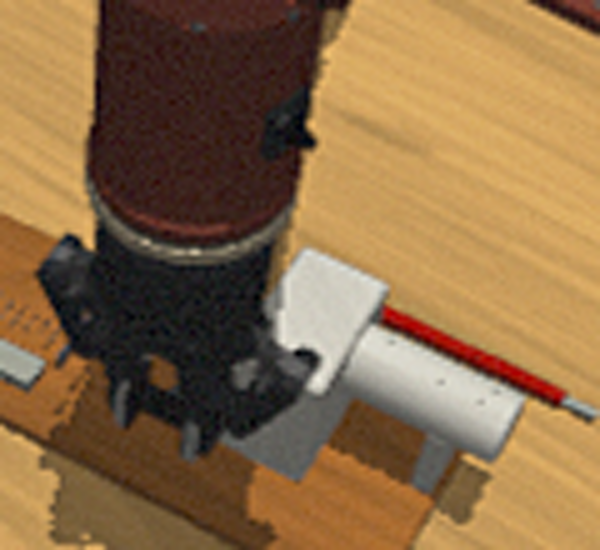

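The bar seems to be held between the fingers (dark line at crop (155,410)), with 5 N of drag. The TCP is on the arc at about 0.45 rad, so I'll continue.

```bash
python3 -m jog '[[0.0285,[0,0.005,-0.009],[0,0,0]],[0.0285,[0,0.0065,-0.008],[0,0,0]]]'; python3 -m jog '[[0.0285,[0,0.0075,-0.007],[0,0,0]],[0.0285,[0,0.0085,-0.006],[0,0,0]]]'
python3 - <<'E'
from h import *
togo([-3,-49,123.5])
E
```

```text
t: 6.05
position: [0.5627, 0.09, 0.1046]
eef_rot: [0.003, 0.744, -0.668, -0.001]
wrist_force: [-0.1, -1.6, -6.0]
gripper_width: 0.029
t: 6.25
position: [0.5454, 0.0881, 0.119]
eef_rot: [0.003, 0.744, -0.668, -0.001]
wrist_force: [0.1, -0.9, -7.6]
gripper_width: 0.0293
t 6.25 pos [0.5454 0.0881 0.119 ] gauge [ -4.5 -65.2 119. ] F [ 0.1 -0.9 -7.6] w 0.0293
shift now-axes [-0.0015  0.0162 -0.0044] turn [ 0.007 -0.002  0.   ] shift aligned [-0.0015  0.0162 -0.0045]
```

```bash
python3 -m jog '[[0.0285,[0,0.009,-0.0035],[0,0,0]],[0.0285,[0,0.008,-0.0015],[0,0,0]],[0.0285,[0,0.004,0],[0,0,0]]]';python3 -m jog '[[0.0285,[0,0.004,0],[0,0,0]],[0.0285,[0,0.003,0],[0,0,0]]]'
python3 - <<'E'
from h import *
import cv2
togo([-3,-49,123.5])
b=cams.grab_frame("scene")[110:230,310:430,::-1]
cv2.imwrite("pics/l5.png",cv2.resize(b,None,fx=5,fy=5,interpolation=cv2.INTER_CUBIC))
E
```

```text
t: 6.55
position: [0.5244, 0.0858, 0.1269]
eef_rot: [0.001, 0.744, -0.668, 0.001]
wrist_force: [3.1, -0.8, -1.8]
gripper_width: 0.0293
t: 6.75
position: [0.5199, 0.0853, 0.1278]
eef_rot: [-0.002, 0.744, -0.669, 0.003]
wrist_force: [16.4, 1.3, -13.2]
gripper_width: 0.0294
t 6.75 pos [0.5199 0.0853 0.1278] gauge [ -4.6 -39.5 127.8] F [ 16.4   1.3 -13.2] w 0.0294
shift now-axes [-0.0016 -0.0095  0.0044] turn [-0.007 -0.003  0.   ] shift aligned [-0.0016 -0.0095  0.0043]
```

View pics/l5.png

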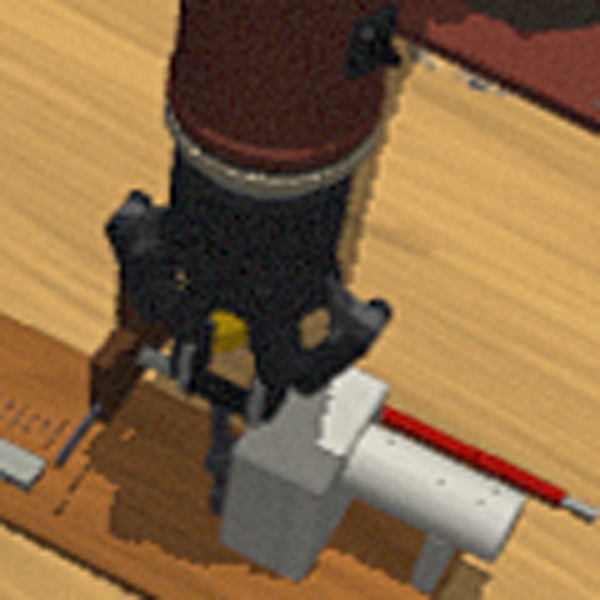

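The picture shows the lever standing upright, its bar between the pads at crop (215,385), and a 16 N push says it is on its stop. I'll release and go up.

```bash
python3 -m jog '[[0.05,[0,0,0],[0,0,0]],[0.05,[0,0,0],[0,0,0]],[0.05,[0,0,0],[0,0,0]],[0.05,[0,0,-0.02],[0,0,0]],[0.05,[0,0,-0.025],[0,0,0]],[0.05,[0,0,-0.025],[0,0,0]],[0.05,[0,0,0],[0,0,0]]]'
python3 - <<'E'
from h import *
togo([-75,0,185])
E
```

```text
t: 7.5
position: [0.5166, 0.0873, 0.1992]
eef_rot: [-0.001, 0.745, -0.668, 0.001]
wrist_force: [0.1, -0.3, -0.3]
gripper_width: 0.0498
t 7.5 pos [0.5166 0.0873 0.1992] gauge [ -2.2 -36.4 199.2] F [ 0.1 -0.3 -0.3] w 0.0498
shift now-axes [0.0727 0.0367 0.0142] turn [-0.002 -0.     0.003] shift aligned [0.0728 0.0364 0.0142]
```

```bash
python3 -m jog '[[0.05,[0.025,0.012,0],[0,0,0]],[0.05,[0.025,0.012,0],[0,0,0]],[0.05,[0.023,0.012,0],[0,0,0]],[0.05,[0,0,0],[0,0,0]]]'
python3 - <<'E'
from h import *
import cv2
togo([-75,0,111])
a=cams.grab_frame("scene")[120:240,275:435,::-1]
cv2.imwrite("pics/l6.png",cv2.resize(a,None,fx=5,fy=5,interpolation=cv2.INTER_CUBIC))
E
```

```text
t: 7.9
position: [0.4868, 0.0103, 0.1981]
eef_rot: [-0.0, 0.746, -0.666, -0.0]
wrist_force: [-0.5, -0.1, -0.3]
gripper_width: 0.05
t 7.9 pos [0.4868 0.0103 0.1981] gauge [-75.7   1.4 198.1] F [-0.5 -0.1 -0.3] w 0.05
shift now-axes [-0.0006 -0.0014  0.0871] turn [0.    0.001 0.006] shift aligned [-0.0007 -0.0014  0.0871]
```

View pics/l6.png

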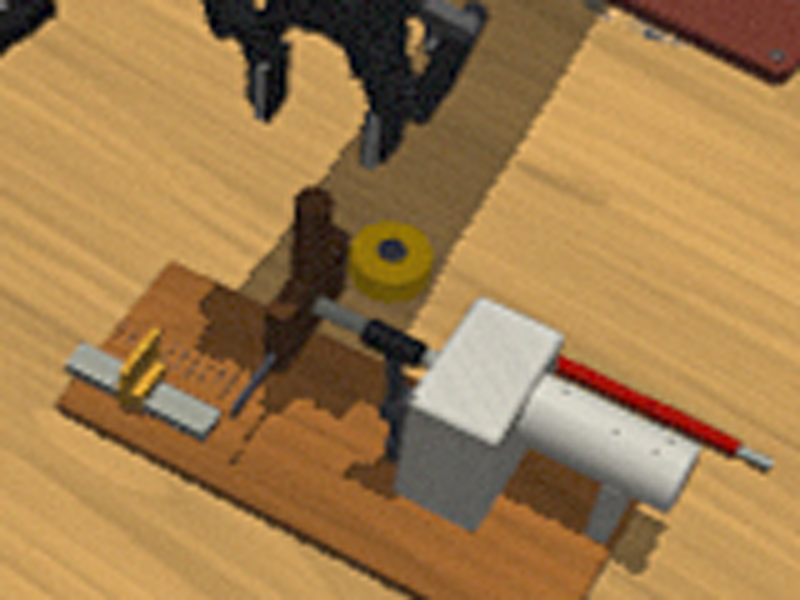

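The lever is up, with its crossbar at crop (395,340); the rod is still in and the bystanders are in place. I'll check the lever angle numerically and go down onto the grip.

```bash
python3 -m jog '[[0.05,[0,-0.001,0.02],[0,0,0.006]],[0.05,[0,0,0.022],[0,0,0]],[0.05,[0,0,0.022],[0,0,0]],[0.05,[0,0,0.02],[0,0,0]],[0.05,[0,0,0],[0,0,0]]]'
python3 - <<'E'
from h import *
for th in(1.1,1.2,1.3,1.35):
    print(th,((proj("scene",g2w(P,[-3,-34-70*np.cos(th),75+70*np.sin(th)]))[0]-(275,120)+.5)*5-.5).round())
togo([-75,0,111])
E
python3 -m jog '[[0.03,[0,0,0],[0,0,0]],[0.019,[0,0,0],[0,0,0]],[0.019,[0,0,0],[0,0,0]]]'; python3 -m jog '[[0.018,[0,0,0],[0,0,0]],[0.018,[0,0,0],[0,0,0]]]'
python3 -c "
from h import *
togo([-75,0,111])"
```

```text
t: 8.45
position: [0.4888, 0.0178, 0.111]
eef_rot: [-0.002, 0.746, -0.666, -0.001]
wrist_force: [-0.1, -0.1, -0.2]
gripper_width: 0.0497
1.1 [379. 374.]
1.2 [386. 361.]
1.3 [393. 348.]
1.35 [397. 342.]
t 8.45 pos [0.4888 0.0178 0.111 ] gauge [-68.4  -1.4 111. ] F [-0.1 -0.1 -0.2] w 0.0497
shift now-axes [ 0.0066  0.0015 -0.0001] turn [-0.001  0.004  0.006] shift aligned [ 0.0066  0.0014 -0.    ]
t: 8.75
position: [0.49, 0.0092, 0.1129]
eef_rot: [0.002, 0.744, -0.668, 0.003]
wrist_force: [2.9, 6.0, -18.9]
gripper_width: 0.0194
t: 8.95
position: [0.4901, 0.0094, 0.1128]
eef_rot: [0.002, 0.744, -0.668, 0.003]
wrist_force: [3.2, -3.2, -11.5]
gripper_width: 0.019
t 8.95 pos [0.4901 0.0094 0.1128] gauge [-76.9  -1.8 112.8] F [  3.2  -3.2 -11.5] w 0.019
shift now-axes [-0.0019  0.0018  0.0018] turn [-0.001 -0.006  0.001] shift aligned [-0.0019  0.0018  0.0018]
```

The lever reads about 1.35 rad and the post is held at 19 mm. I'll pull out about 50 mm first.

```bash
python3 -m jog '[[0.016,[0.007,0,0],[0,0,0]],[0.016,[0.008,0,0],[0,0,0]],[0.016,[0.008,0,0],[0,0,0]],[0.016,[0.008,0,0],[0,0,0]],[0.016,[0.008,0,0],[0,0,0]],[0.016,[0.006,0,0],[0,0,0]]]'; python3 -m jog '[[0.016,[0,0,0],[0,0,0]],[0.016,[0,0,0],[0,0,0]]]'
python3 -c "
from h import *
togo([-142,-1.8,112.8])"
```

```text
t: 9.55
position: [0.4935, -0.0217, 0.1129]
eef_rot: [-0.002, 0.749, -0.662, -0.004]
wrist_force: [-0.7, 8.2, -8.8]
gripper_width: 0.0184
t: 9.75
position: [0.493, -0.0185, 0.1129]
eef_rot: [-0.003, 0.75, -0.661, -0.005]
wrist_force: [1.8, 6.8, -10.0]
gripper_width: 0.0185
t 9.75 pos [ 0.493  -0.0185  0.1129] gauge [-104.9   -1.8  112.9] F [  1.8   6.8 -10. ] w 0.0185
shift now-axes [ 0.037   0.0007 -0.0004] turn [0.002 0.012 0.02 ] shift aligned [0.0371 0.     0.0001]
```

```bash
python3 -m jog '[[0.016,[0.008,0,0],[0,0.005,0.01]],[0.016,[0.009,0,0],[0,0.005,0.01]],[0.016,[0.009,0,0],[0,0,0.005]],[0.016,[0.009,0,0],[0,0,0.005]],[0.016,[0.006,0,0],[0,0,0]]]'; python3 -m jog '[[0.016,[0.002,0,0],[0,0,0]]]'
cat > look.py <<'E'
import sys,cv2
from h import *
a=cams.grab_frame("scene");a=cams.grab_frame("scene")
cv2.imwrite(f"pics/{sys.argv[1]}_raw.png",a[:,:,::-1])
cv2.imwrite(f"pics/{sys.argv[1]}.png",cv2.resize(a[180:235,280:350,::-1],None,fx=10,fy=10,interpolation=cv2.INTER_CUBIC))
togo([-142,-1.8,112.8])
for x in(-135,-140,-145): print(x,[((proj("scene",g2w(P,[x,y,58]))[0]-(280,180)+.5)*10-.5).round().tolist() for y in(-35,-75)])
E
python3 look.py p1
```

```text
t: 10.25
position: [0.496, -0.0454, 0.1129]
eef_rot: [-0.003, 0.746, -0.666, -0.007]
wrist_force: [-1.0, 10.1, -8.3]
gripper_width: 0.0185
t: 10.35
position: [0.4959, -0.0453, 0.1129]
eef_rot: [-0.003, 0.747, -0.665, -0.008]
wrist_force: [-0.1, 8.5, -8.8]
gripper_width: 0.0185
t 10.45 pos [ 0.4959 -0.045   0.1129] gauge [-131.6   -1.9  112.9] F [ 0.1  8.6 -8.7] w 0.0187
shift now-axes [ 0.0104  0.0002 -0.0001] turn [0.006 0.016 0.01 ] shift aligned [0.0104 0.0001 0.0001]
-135 [[307.0, 30.0], [226.0, 132.0]]
-140 [[291.0, 22.0], [210.0, 124.0]]
-145 [[276.0, 14.0], [194.0, 116.0]]
```

View pics/p1.png

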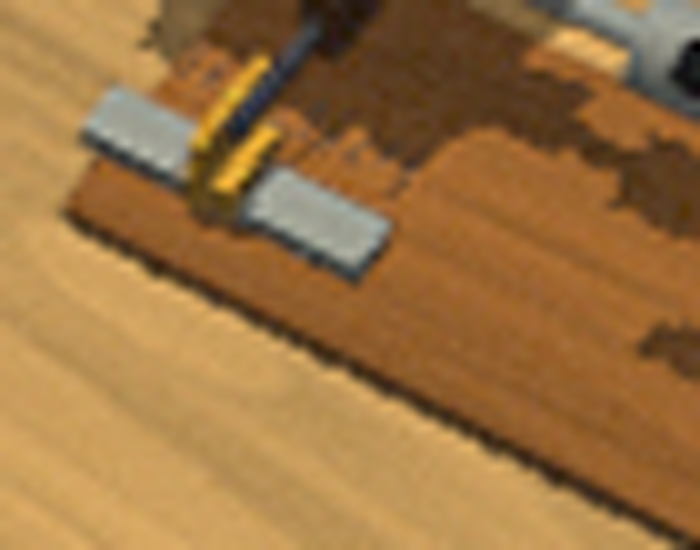

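The pointer blade (crop (320,25) to (235,137)) is still about 10 mm short of the brass mark, whose top edge runs (200,148) to (268,62). I have used 11 views, so I'll measure numerically now.

```bash
python3 -m jog '[[0.016,[0.007,0,0],[0,0,0]],[0.016,[0.005,0,0],[0,0,0]]]'
cat >> h.py <<'E'
def back(n,uv,z,p=P):
    c=cams.calibration(n);M=np.array(c["cam_to_world"]);uv=np.atleast_2d(uv)
    d=np.c_[uv,np.ones(len(uv))]@np.linalg.inv(c["intrinsics"]).T@M[:3,:3].T
    W=M[:3,3]+d*((z/1000-M[2,3])/d[:,2])[:,None]
    return (W-[p[0],p[1],0])@g2w([0,0,p[2]],np.eye(3)*1000).T*1000
E
python3 - <<'E'
from h import *
import cv2
for k in range(2): s=cams.grab_frame("scene")
t=cams.grab_frame("top")
cv2.imwrite("pics/s2.png",s[:,:,::-1]);cv2.imwrite("pics/t2.png",t[:,:,::-1])
togo([-143,-1.8,112.8])
for n,f in(("scene","scene0"),("top","top0"),("scene","s2"),("top","t2")):
    im=cv2.imread(f"pics/{f}.png").astype(int);B,G,R=im[...,0],im[...,1],im[...,2]
    m=(R-B>110)&(G>120)&(R>150)
    v,u=np.nonzero(m);g=back(n,np.c_[u,v],54.5);k=(g[:,0]>-175)&(g[:,0]<-100)&(g[:,1]>-90)&(g[:,1]<-40)
    print(f,k.sum(),[(a,b,round(x,1),round(y),int(im[b,a,2])) for a,b,(x,y,_) in zip(u[k],v[k],g[k])] if k.sum()<70 else "")
E
```

```text
t: 10.65
position: [0.4965, -0.051, 0.1129]
eef_rot: [-0.004, 0.749, -0.662, -0.01]
wrist_force: [-0.9, 10.2, -6.7]
gripper_width: 0.0183
t 10.8 pos [ 0.4966 -0.0511  0.1129] gauge [-137.8   -1.9  112.9] F [-1.3  7.9 -7.4] w 0.0183
shift now-axes [ 0.0052  0.0001 -0.    ] turn [0.007 0.021 0.017] shift aligned [0.0052 0.0001 0.0001]
scene0 35 [(np.int64(296), np.int64(180), np.float64(-173.7), -46, 204), (np.int64(298), np.int64(181), np.float64(-167.3), -46, 204), (np.int64(300), np.int64(182), np.float64(-160.8), -46, 186), (np.int64(305), np.int64(186), np.float64(-142.1), -50, 204), (np.int64(306), np.int64(186), np.float64(-139.8), -49, 188), (np.int64(304), np.int64(187), np.float64(-142.5), -54, 197), (np.int64(305), np.int64(187), np.float64(-140.3), -53, 182), (np.int64(303), np.int64(188), np.float64(-143.0), -59, 200), (np.int64(304), np.int64(188), np.float64(-140.7), -57, 196), (np.int64(302), np.int64(189), np.float64(-143.4), -63, 175), (np.int64(303), np.int64(189), np.float64(-141.2), -61, 214), (np.int64(301), np.int64(190), np.float64(-143.9), -67, 176), (np.int64(
[... 3281 characters left out ...]
-81, 174), (np.int64(300), np.int64(194), np.float64(-138.9), -79, 165), (np.int64(305), np.int64(194), np.float64(-127.8), -72, 194), (np.int64(306), np.int64(194), np.float64(-125.6), -71, 206), (np.int64(304), np.int64(195), np.float64(-128.3), -76, 192), (np.int64(305), np.int64(195), np.float64(-126.0), -75, 212), (np.int64(303), np.int64(196), np.float64(-128.7), -80, 173), (np.int64(304), np.int64(196), np.float64(-126.5), -79, 227), (np.int64(303), np.int64(197), np.float64(-127.0), -83, 188), (np.int64(304), np.int64(197), np.float64(-124.8), -82, 189), (np.int64(302), np.int64(198), np.float64(-127.5), -87, 198), (np.int64(303), np.int64(198), np.float64(-125.2), -86, 197)]
t2 0 []
```

```bash
python3 - <<'E'
from h import *
import cv2
A=g2w([0,0,P[2]],np.eye(3)*1000)
def gp(pos,q,b=.019):
    R=Ro.from_quat([q[1],q[2],q[3],q[0]]);return (((np.array(pos)-b*R.as_matrix()[:,2])-[P[0],P[1],0])@A.T*1000).round(1)
s=read_state()
print("grasp start",gp([.4901,.0094,.1128],[.002,.744,-.668,.003]),"now",gp(s["position"],s["eef_rot"]))
for f,x0s in(("scene0",(-90,-60)),("p1_raw",(-145,-115)),("s2",(-155,-115))):
    im=cv2.imread(f"pics/{f}.png");g=im.mean(2)
    print(f)
    for y in(-42,-50,-58,-66,-72):   # profile along gauge x at z=62
        xs=np.arange(x0s[0]-8,x0s[1]+8,1.);uv=proj("scene",g2w(P,np.c_[xs,np.full(len(xs),y),np.full(len(xs),62)])).astype(np.float32)
        c=cv2.remap(im.astype(np.float32),uv[None,:,0],uv[None,:,1],cv2.INTER_CUBIC)[0]
        k=c[:,2]-c[:,0]   # red minus blue: low on steel blade
        i=k[8:-8].argmin()+8;w=np.clip(np.median(k)-k[i-5:i+6],0,None)
        print(y,"min at",xs[i],"cent",round((w*xs[i-5:i+6]).sum()/w.sum(),1),"val",round(k[i]),"med",round(np.median(k)))
E
```

```text
grasp start [-76.8  -1.8 131.8] now [-138.2   -2.   131.9]
scene0
-42 min at -76.0 cent -75.4 val -16 med 73
-50 min at -76.0 cent -76.5 val -21 med 80
-58 min at -76.0 cent -76.1 val -15 med 72
-66 min at -76.0 cent -76.1 val -28 med 100
-72 min at -76.0 cent -75.9 val -27 med 109
p1_raw
-42 min at -131.0 cent -130.9 val -5 med 61
-50 min at -131.0 cent -131.6 val -9 med 62
-58 min at -132.0 cent -131.2 val -16 med 64
-66 min at -132.0 cent -131.4 val -21 med 98
-72 min at -132.0 cent -131.7 val -29 med 113
s2
-42 min at -138.0 cent -137.2 val -8 med 61
-50 min at -138.0 cent -137.7 val -17 med 65
-58 min at -137.0 cent -137.3 val -11 med 62
-66 min at -137.0 cent -136.7 val -21 med 91
-72 min at -137.0 cent -136.6 val -24 med 110
```

The scene camera reads the pointer 1.0 mm too far out: -76.0 at the known -75. Corrected, the pointer is at -136.2. The mark is at -140.3, from the scene view (corrected) and the top view, which agree. That leaves about 4 mm to go.

```bash
python3 -m jog '[[0.016,[0.0055,0,0],[0,0,0]]]'
cat > chk.py <<'E'
from h import *
import cv2
A=g2w([0,0,P[2]],np.eye(3)*1000)
for k in range(6):
    im=cams.grab_frame("scene")[:,:,::-1];s=read_state();q=s["eef_rot"]
    R=Ro.from_quat([q[1],q[2],q[3],q[0]]).as_matrix()
    print(s["t"],"rod by arm",(((s["position"]-.019*R[:,2])-[P[0],P[1],0])@A.T*1000+[1.8,0,0]).round(1),s["wrist_force"].round(1))
cv2.imwrite("pics/chk.png",im)
for y in(-42,-50,-58,-66,-72):
    xs=np.arange(-155,-120,1.);uv=proj("scene",g2w(P,np.c_[xs,np.full(len(xs),y),np.full(len(xs),62)])).astype(np.float32)
    c=cv2.remap(im.astype(np.float32),uv[None,:,0],uv[None,:,1],cv2.INTER_CUBIC)[0];k=c[:,2]-c[:,0]
    i=k[8:-8].argmin()+8;w=np.clip(np.median(k)-k[i-5:i+6],0,None);print(y,"pointer by cam",round((w*xs[i-5:i+6]).sum()/w.sum()+1,1))
E
python3 chk.py
```

```text
t: 10.9
position: [0.4968, -0.0534, 0.1129]
eef_rot: [-0.005, 0.751, -0.661, -0.011]
wrist_force: [-1.3, 9.8, -6.9]
gripper_width: 0.0187
10.95 rod by arm [-139.5   -2.   131.9] [-2.   8.9 -7.3]
11.0 rod by arm [-139.5   -2.   131.9] [-1.5  8.4 -7.3]
11.05 rod by arm [-139.4   -2.   131.9] [-1.4  9.4 -5.9]
11.1 rod by arm [-139.4   -2.   131.9] [-0.8 10.4 -6.9]
11.15 rod by arm [-139.4   -2.   131.9] [-0.4  8.3 -7.8]
11.2 rod by arm [-139.4   -2.   131.9] [-0.9  8.8 -7.3]
-42 pointer by cam -138.6
-50 pointer by cam -139.5
-58 pointer by cam -139.9
-66 pointer by cam -138.6
-72 pointer by cam -138.7
```

```bash
python3 -m jog '[[0.016,[0.0034,0,0],[0,0,0]]]'
python3 chk.py; python3 - <<'E'
import cv2
cv2.imwrite("pics/fin.png",cv2.resize(cv2.imread("pics/chk.png")[130:240,275:415],None,fx=5.4,fy=5.4,interpolation=cv2.INTER_CUBIC))
E
```

```text
t: 11.3
position: [0.4969, -0.0545, 0.1129]
eef_rot: [-0.005, 0.752, -0.66, -0.012]
wrist_force: [-2.2, 10.4, -7.4]
gripper_width: 0.0185
11.35 rod by arm [-140.1   -2.   131.9] [-1.6  9.3 -6.7]
11.4 rod by arm [-140.1   -1.9  131.9] [-1.3  9.6 -8.2]
11.45 rod by arm [-140.1   -2.   131.9] [-1.6  8.5 -7.8]
11.5 rod by arm [-140.1   -2.   131.9] [-1.6  9.2 -7.4]
11.55 rod by arm [-140.1   -2.   131.9] [-1.4  8.5 -7.7]
11.6 rod by arm [-140.1   -2.   131.9] [-1.1  8.4 -7.6]
-42 pointer by cam -139.5
-50 pointer by cam -140.3
-58 pointer by cam -141.0
-66 pointer by cam -140.0
-72 pointer by cam -139.4
```

View pics/fin.png

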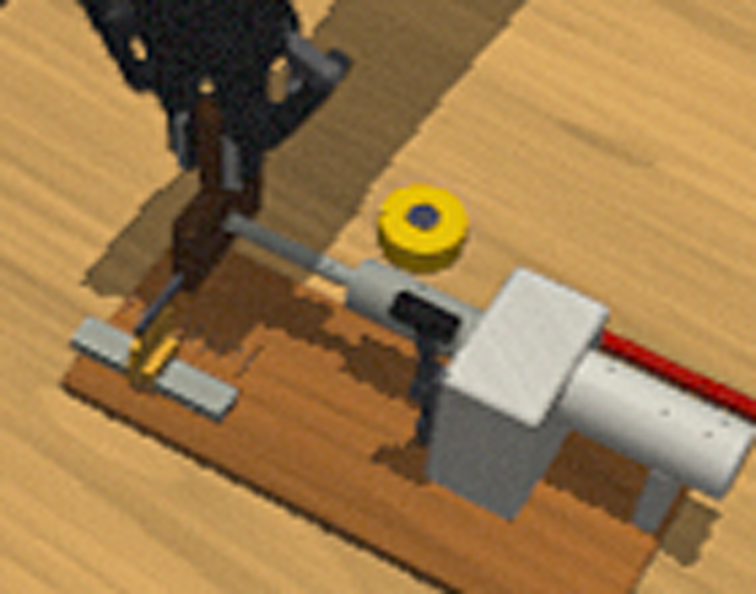

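The blade now lies over the mark's top at crop (155,315), the lever is still up at (425,315), and the tape measure and pen are where they were. The readings are steady, so I'm handing in.

```bash
python3 -c "
from rig import job
print(job.hand_in())"
```

```text
the job is handed in; nothing more can be done
None
```

The lever is right up and the rod is pulled out to the brass mark. I handed the job in at about 11.6 s, still gripping the rod steady against its spring.

- **Lever:** it is up at about 1.35 rad. I pinched the ends of its crossbar, swung it along its arc, pressed it against its stop (about 20 N at the wrist) and let go. It was still up in the last picture.
- **Pointer and mark:** I measured the mark at x ≈ -140.3 mm. The pointer was at -140.1 mm by the arm's position and about -140.0 mm on average by the scene camera. Single camera readings scattered from -139.4 to -141.0 mm, and the scene camera was corrected by 1 mm using the rod's known starting position.
- **Steadiness:** the rod reading stayed at -140.1 mm over the last 0.3 s. The spring load was about 9 N.
- **What went wrong on the way:** my first pinch on the lever slipped off because I squeezed too hard, and the tool was pushed about 20 mm aside. The lever stayed down, and I redid it with a lighter grip.
- **Other items:** the mark's slide and the objects near the gauge looked unmoved in the last picture. I did not measure the objects farther off again. The top camera could not see the mark at the end because the arm was in the way.

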